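# Get the stapler out from behind the bottles on the desk shelf

## Robot

A 6-joint arm with a two-finger parallel gripper is mounted at the origin on the work surface. World frame = base frame: x ahead of the robot, y to its left, z up, the work surface at z = 0. Lengths are in m, angles in rad, forces in N, time in s.
With the tool pointing down it reaches from about 0.225 to 0.875 m from the base axis. Payload 3.4 kg.
Tool frame: the origin (TCP) lies midway between the tips of the shut fingers; the grasp point (between the pads) lies 19 mm behind it (manip.grasp_offset is the distance from the TCP to the grasp point, in m); x points along the fingers, y is the direction in which the jaws open and shut, and the axes are right-handed (so a half turn about x gives the same grasp; the last joint's range is limited). The gripper opens to 85 mm and grips with 20 to 120 N. Pads are 22 mm wide; open, the fingers measure 114 mm over their backs; the gripper's body (76 mm by 85 mm) begins 54 mm behind the grasp point. The pads swing forward as they close: fully open they stand 13 mm farther back than shut.
Start: joints at [-1.322, 0.276, 1.505, -0, 1.361, -0.121], TCP at [0.208, -0.536, 0.231] pointing down, gripper open.
Joint ranges: [-2.89, 2.89], [-0.75, 2.08], [0.22, 2.7], [-1.18, 4.32], [0.11, 2.71], [-2.7, 2.7]. Speed limits (rad/s): [2.57, 2.57, 3.14, 3.14, 3.14, 3.14].

## Interface

Orientations are given as a unit quaternion [w, x, y, z].
In Python, from rig import manip gives the robot as it stands.
- The arm moves only by the shell command python3 -m creep 'ROWS' [OPENING] [FORCE]. ROWS is a JSON object of lists of equal length, an entry for each row: "delta_pos": the shift along the tool's x, y, z in cm, a list of three; "dr": the turn, a rotation vector about the tool's x, y, z in rad, a list of three. In form: {"delta_pos": [[dx, dy, dz], ...], "dr": [[rx, ry, rz], ...]}. A call has 1 to 10 rows; each row is the pose to reach, as a shift and turn from the pose commanded when the call began, along the tool's axes at that moment; what a row does not reach only later rows make up. A row lasts 1/10 s, in which the tool goes at most 50 mm and 8.59 degrees, less where a joint would pass 70% of its speed; a pose out of reach is approached as far as the arm can. A call with a gripper value outside its range is refused whole. OPENING is the opening, from -1 (shut) to 1 (fully open), set as the call begins (- or left out, the last holds). The fingers move at their own pace and stop on an object; FORCE is the grip in N (left out, the last holds). Time passes only in rows, so rows that repeat a pose let the fingers close. It gives the time, the measured TCP pose, the force and the opening at its end, in the units of the state.
- manip.get_state(): the state, without advancing time (a new reading comes with each control period).
- manip.get_image(name): name is "scene" or "top" or "wrist"; returns a dict with "pixels" (400x640x3 uint8, blue, green, red), "depth" (400x640 float32, m along the optical axis (not along the pixel's ray), 0 where there is no reading), "intrinsics" (3x3 intrinsics, pixels), "rvec" (rotation vector, rad) and "tvec" (3), from world to camera coordinates, as OpenCV has them. Camera axes: x right, y down, z forward; pixel columns grow to the right and rows downward; lengths in m; the calibration is good to about 2 mm. The wrist camera is an equidistant fisheye: a pixel r from the principal point sees the ray r / f radians off the axis. A picture is of the moment at which its call begins.
- manip.sign_off(): hands the job in, once; it reports no verdict.
The state is a dict: "clock": time; "qpos": joint angles; "qd": joint speeds; "effort": joint torques, N m; "position": TCP position; "ee_rot": TCP orientation; "contact_force": force on the tool from outside, world axes, zero at the start; "moment": the same for the moment, N m; "width": finger opening in m.
Only numpy, scipy, OpenCV 4.12 (cv2) and the standard library are available. Lean on these libraries where they do the work, as an engineer would, in place of code of your own. Each camera call takes 0.05 s, during which the arm holds its last target. There are 200 camera calls.

## Task

The delivery notes need stapling, but the stapler is stuck behind the spray can, the glue bottle and the flask on the little desk shelf. First stand all three of those upright on the rubber desk mat, then lay the stapler flat in the middle of the notes in the letter tray, lengthwise along the tray, and after that put the can, the bottle and the flask back upright on the very spots where each of them stood at the start, the flask's broad side to the front again. Do not knock any of them over, and leave the pen pot, the roll of tape and the calculator where they are.

Things in the scene. Friction and masses are not known exactly. Their poses are not given: they have to be found in the camera images.
- spray_can: Spray can, grey printed aluminium, white domed cap; loose, upright. Straight round body 50 mm in diameter up to 122 mm above its foot, then shoulder and cap (41 mm across) to 152 mm. About 0.2 kg. Origin: centre of its underside; z up its axis. Starts in the front row (robot's side) on the desk shelf, on any of the three spots.
- glue_bottle: White round plastic glue bottle, grey conical nozzle, paper label; loose, upright. Straight body 54 mm in diameter up to 112 mm above its foot, nozzle tip at 153 mm. About 0.26 kg. Origin: centre of its underside; z up its axis. Starts in the front row on the desk shelf, on any of the three spots.
- flask: Flat grey plastic flask, paper labels, small black screw cap; loose, upright. Rectangular body 46 mm (its x) by 62 mm (its y, the broad side), 118 mm high; cap (27 mm across) to 150 mm. About 0.28 kg. Origin: centre of its underside; z up. Starts in the front row, any of the three spots, its broad side to the front (its x near the shelf's x). Grip it across its 46 mm.
- stapler: Black desk stapler, loose, lying behind the front row, its length along it. 150 mm long (its x, nose at +x), 36 mm wide (its y), 60 mm high at the nose; grip the arm's flat sides at mid-length, 30 to 52 mm above the underside, across the 36 mm. About 0.26 kg, balanced at the middle. Origin: centre of its underside; z up. 4 to 20 mm off the row in front: no room for a finger; 50 mm free behind.
- desk_shelf: Low light-wood desk shelf, fixed: 180 mm deep (its x, front edge to back edge, away from the robot), 400 mm wide (its y), flat top 45 mm above the desk; an aluminium strip along the back edge stands 10 mm above the top. Origin: on the desk under its centre. The three front-row spots lie about 45 mm before its middle, some 80 mm apart.
- desk_mat: Black rubber desk mat, flat on the desk, fixed: 270 mm (its x) by 150 mm (its y), 3 mm thick, to the left or right of the desk shelf. Origin: on the desk under its centre. Here the three containers stand while the stapler is taken out.
- letter_tray: Black plastic letter tray, fixed, on the other side of the desk shelf from the mat: 250 mm (its x, its length) by 180 mm (its y), walls 4 mm thick and 22 mm high. Fixed in it a stack of delivery notes (white paper, 210 by 148 mm, grey lines and a blue band), their top 11 mm above the desk. Origin: on the desk under its centre, which is also the middle of the notes.
- pen_pot: Dark steel pen pot with three pens, loose: 66 mm in diameter, 90 mm high, pens to about 135 mm; on the back of the desk shelf at its left (+y) end. Leave it. Origin: centre of its underside.
- tape_roll: Brown roll of tape lying flat, loose: 74 mm across, 24 mm high; on the back of the desk shelf at its right (-y) end. Leave it. Origin: centre of its underside.
- calculator: Grey pocket calculator lying flat on the desk between the robot and the desk shelf, loose: 140 by 78 mm, 16 mm high. Leave it. Origin: centre of its underside.
Not all that is in view belongs to the job. What is shaped like the stapler but blue, green or pink is not meant.

How it is judged:
On the way, in this order (a step that is already met when the one before it is completed fails the run):
1. the spray can, the glue bottle and the flask all stand upright and released on the desk mat, the stapler still in its place on the shelf (distance of stapler from where it was at the start of the episode below 0.04 m and x of spray_can in the frame of desk_mat between -0.135 and 0.135 m and y of spray_can in the frame of desk_mat between -0.075 and 0.075 m and z of spray_can in the frame of desk_mat between -0.002 and 0.008 m and angle between each of spray_can, glue_bottle, flask's own z axis and vertical below 0.12 rad and linear speed of each of spray_can, glue_bottle, flask below 0.02 m/s and contact force between each of spray_can, glue_bottle, flask and the fingers below 0.1 N and x of glue_bottle in the frame of desk_mat between -0.135 and 0.135 m and y of glue_bottle in the frame of desk_mat between -0.075 and 0.075 m and z of glue_bottle in the frame of desk_mat between -0.002 and 0.008 m and x of flask in the frame of desk_mat between -0.135 and 0.135 m and y of flask in the frame of desk_mat between -0.075 and 0.075 m and z of flask in the frame of desk_mat between -0.002 and 0.008 m), for 0.2 s.
2. the stapler lies flat and released in the middle of the notes in the letter tray, lengthwise (horizontal distance between stapler and letter_tray below 0.025 m and z of stapler in the frame of letter_tray between 0.007 and 0.016 m and angle between the x axis of stapler and the x axis of letter_tray, either way round below 0.3 rad and angle between stapler's own z axis and vertical below 0.12 rad and linear speed of stapler below 0.02 m/s and contact force between stapler and the fingers below 0.1 N), for 0.2 s.
At the end, for the whole second after the job is handed in: Stapler flat on the notes, middle within 25 mm of theirs, within 0.3 rad of the tray's length; can, bottle and flask upright on the shelf, each within 15 mm of where it stood at the start, the flask's x within 0.3 rad of the shelf's; all released and at rest (all of step 2 and distance of each of spray_can, glue_bottle, flask from where it was at the start of the episode below 0.015 m and angle between each of spray_can, glue_bottle, flask's own z axis and vertical below 0.12 rad and linear speed of each of spray_can, glue_bottle, flask below 0.02 m/s and contact force between each of spray_can, glue_bottle, flask and the fingers below 0.1 N and angle between the x axis of flask and the x axis of desk_shelf, either way round below 0.3 rad); the robot touches nothing.
It fails at once if the pen pot is disturbed (moved more than 20 mm) (distance of pen_pot from where it was at the start of the episode above 0.02 m).
It fails at once if the roll of tape is disturbed (moved more than 20 mm) (distance of tape_roll from where it was at the start of the episode above 0.02 m).
It fails at once if the calculator is disturbed (moved more than 20 mm) (distance of calculator from where it was at the start of the episode above 0.02 m).
It fails at once if the can, the bottle or the flask is knocked over (angle between any of spray_can, glue_bottle, flask's own z axis and vertical above 0.6 rad).
It also fails if it takes over 141 s, if anything falls off the work surface, if the arm or the gripper's body presses on something with over 40 N, if the wrist force passes 120 N, or if a joint passes its speed limit or range.

## Working session

There is one attempt and no reset: what is moved stays moved. The work goes in short steps, Python scripts to look and compute and a shell command to move; the robot and the scene stay as the last step left them, time stands still between calls to the robot, and variables do not carry over. Pictures are saved under pics/ and viewed, about 12 in all and at most 16, crops included, and the job is handed in when it is done.

```bash
ls; mkdir -p pics
python3 - <<'E'
from rig import manip
import cv2,numpy as np
print(manip.get_state(), manip.grasp_offset)
for n in ("top","scene"):
    d=manip.get_image(n); cv2.imwrite(f"pics/{n}0.png",d["pixels"]); np.savez(f"pics/{n}0.npz",**d)
    print(n,d["intrinsics"],d["rvec"],d["tvec"])
E
```

```text
pics
{'clock': 0.0, 'qpos': array([-1.32199294e+00,  2.76607658e-01,  1.50613042e+00,  2.55296547e-05,
        1.36068450e+00, -1.20979329e-01]), 'qd': array([-2.00251173e-03,  9.10259985e-04,  6.48195844e-05, -2.83593827e-04,
        8.92519024e-04, -1.11511405e-03]), 'effort': array([-3.86777847e-04, -4.16764677e+01, -2.45803928e+01, -2.58233913e-04,
        1.09398243e-02, -7.23592876e-06]), 'position': array([ 0.20769814, -0.53562056,  0.23043356]), 'ee_rot': array([-0.1293462 , -0.69502256, -0.13063864,  0.69508759]), 'contact_force': array([-0.80836611, -0.26355188,  0.20784837]), 'moment': array([ 0.00036508, -0.06493556, -0.01963988]), 'width': 0.08549482659304589} 0.0187
top [[378.33871484   0.         318.29618188]
 [  0.         378.33871484 203.00947503]
 [  0.           0.           1.        ]] [ 2.18413755 -2.18027039  0.10523364] [-0.00622287  0.58703012  0.80162438]
scene [[389.02283221   0.         322.01708838]
 [  0.         389.02283221 198.61279624]
 [  0.           0.           1.        ]] [ 1.54015533  2.02657665 -0.82442791] [ 0.15615466 -0.3459762   1.39421033]
```

View pics/top0.png

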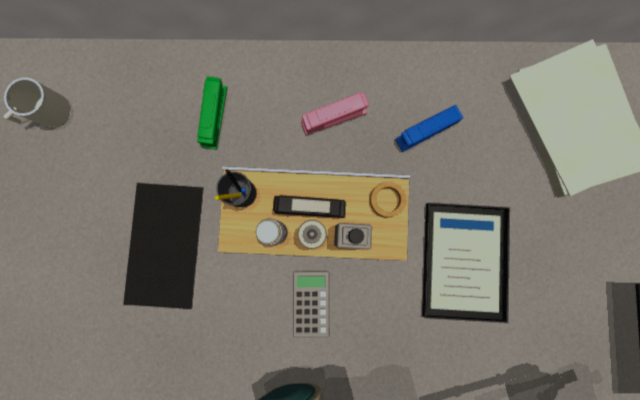

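View pics/scene0.png

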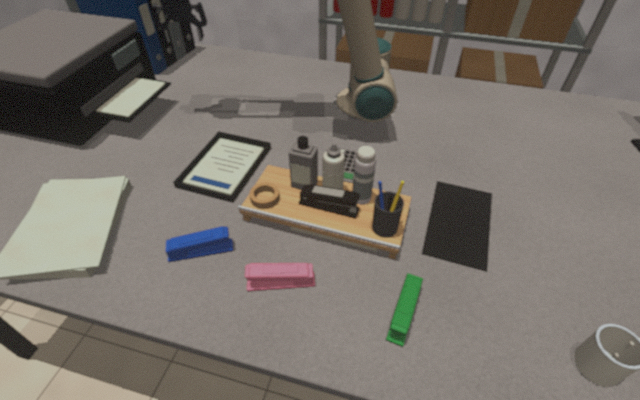

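Could be taken for the stapler (top view): black at (309,206), pink (335,113), blue (430,128), green (210,112). The black one behind the row is the one described. In the front row, left to right, are the can (270,232), bottle (312,234) and flask (355,236). The mat is at left (164,245) and the tray at right (467,263).

```bash
cat > h.py <<'E'
import numpy as np,cv2
from scipy.spatial.transform import Rotation as R
def cam(d): return R.from_rotvec(np.ravel(d["rvec"])).as_matrix(),np.ravel(d["tvec"])
def cloud(d):
    K=d["intrinsics"];Rm,t=cam(d);z=d["depth"];v,u=np.indices(z.shape)
    P=np.stack([(u-K[0,2])/K[0,0]*z,(v-K[1,2])/K[1,1]*z,z],-1)
    W=(P-t)@Rm; W[z<=0]=np.nan; return W
def ray(d,uv,h):
    K=d["intrinsics"];Rm,t=cam(d);uv=np.atleast_2d(uv).astype(float)
    r=np.c_[(uv-K[:2,2])/K[0,0],np.ones(len(uv))]@Rm; c=-Rm.T@t
    return c+r*((h-c[2])/r[:,2])[:,None]
def biggest(m):
    c,_=cv2.findContours(m.astype(np.uint8),cv2.RETR_EXTERNAL,cv2.CHAIN_APPROX_NONE)
    return max(c,key=cv2.contourArea)[:,0]
def rect(d,m,h):
    p=ray(d,biggest(m),h)[:,:2]; c,s,a=cv2.minAreaRect((p*1000).astype(np.float32))
    return np.round(c,1),np.round(s,1),round(a,2)
def box(m,u0,v0,u1,v1):
    o=np.zeros_like(m);o[v0:v1,u0:u1]=m[v0:v1,u0:u1];return o
E
python3 - <<'E'
from h import *
from rig import manip
d=dict(np.load("pics/top0.npz"));W=cloud(d);z=W[...,2];g=d["pixels"].max(2).astype(int)
hsv=cv2.cvtColor(d["pixels"],cv2.COLOR_BGR2HSV)
print("cam",-cam(d)[0].T@cam(d)[1])
print("mat",rect(d,box(g<50,100,170,210,320),.003))
print("tray",rect(d,box(g<60,415,195,515,330),.022))
print("notes",rect(d,box((g>120),428,208,506,318),.011))
wood=box((hsv[...,1]>80)&(hsv[...,0]<30),210,160,415,265)
print("shelf col",rect(d,wood,.045), "z", np.nanmedian(z[250,225:400]))
m=box((z>.035)&(z<.055),205,160,420,270)
print("shelf z",rect(d,m,.045))
for n,(u0,v0,u1,v1) in dict(can=(252,215,290,250),bot=(294,215,330,252),fl=(332,218,376,252),stap=(270,190,348,220)).items():
    zz=z[v0:v1,u0:u1];w=W[v0:v1,u0:u1].reshape(-1,3)
    print(n,"zmax",np.nanpercentile(zz,[90,98,99.5,100]).round(4))
    for lo,hi in ((.18,.205),(.15,.17),(.085,.11)):
        s=w[(w[:,2]>lo)&(w[:,2]<hi)]
        if len(s)>8: print("  ",lo,len(s),s.mean(0).round(4),s.min(0).round(4),s.max(0).round(4))
q=manip.get_state()["ee_rot"];print(R.from_quat(np.r_[q[1:],q[0]]).as_matrix().round(3))
c=d["pixels"][180:270,205:425];cv2.imwrite("pics/crop0.png",cv2.resize(c,None,fx=3.6,fy=3.6,interpolation=cv2.INTER_CUBIC))
E
```

```text
cam [0.51586376 0.00319334 0.84918733]
mat (array([495.3, 337.3]), array([147.1, 266.5]), 86.15)
tray (array([ 460.4, -325.8]), array([184.7, 247.2]), 86.77)
notes (array([ 460. , -329.9]), array([148.7, 211.1]), 86.72)
shelf col (array([560.9,   4.1]), array([399.6, 175.9]), 87.43) z 0.04542827771602787
shelf z (array([563.2,   3.7]), array([400.3, 181.5]), 87.45)
can zmax [0.1985 0.1997 0.2003 0.2012]
   0.18 472 [0.5222 0.0834 0.1971] [0.5015 0.0635 0.1807] [0.5429 0.1042 0.2012]
   0.15 47 [0.522  0.0714 0.1645] [0.499  0.0595 0.1502] [0.5456 0.1043 0.1699]
   0.085 20 [0.5218 0.0625 0.095 ] [0.5016 0.0594 0.0855] [0.5411 0.07   0.109 ]
bot zmax [0.182  0.1943 0.1983 0.2009]
   0.18 218 [0.5186 0.0079 0.1853] [ 0.5031 -0.0067  0.18  ] [0.5329 0.0233 0.2009]
   0.15 413 [0.5185 0.0076 0.164 ] [ 0.4918 -0.018   0.1547] [0.5444 0.0332 0.1689]
   0.085 31 [ 0.5567 -0.0068  0.0921] [ 0.5552 -0.026   0.0854] [0.5575 0.0202 0.0963]
fl zmax [0.1942 0.1966 0.1972 0.1982]
   0.18 192 [ 0.5152 -0.0683  0.1949] [ 0.5034 -0.0821  0.1801] [ 0.5275 -0.0559  0.1982]
   0.15 456 [ 0.515  -0.0672  0.1633] [ 0.4919 -0.0999  0.1508] [ 0.5391 -0.0377  0.17  ]
   0.085 16 [ 0.516  -0.0384  0.0974] [ 0.4977 -0.0401  0.0857] [ 0.5373 -0.0374  0.1092]
stap zmax [0.1025 0.1048 0.106  0.1706]
   0.085 1275 [0.5746 0.0146 0.098 ] [ 0.5534 -0.0586  0.085 ] [0.5968 0.0855 0.1067]
[[-0.     0.361 -0.932]
 [ 0.002 -0.932 -0.361]
 [-1.    -0.002 -0.   ]]
```

View pics/crop0.png

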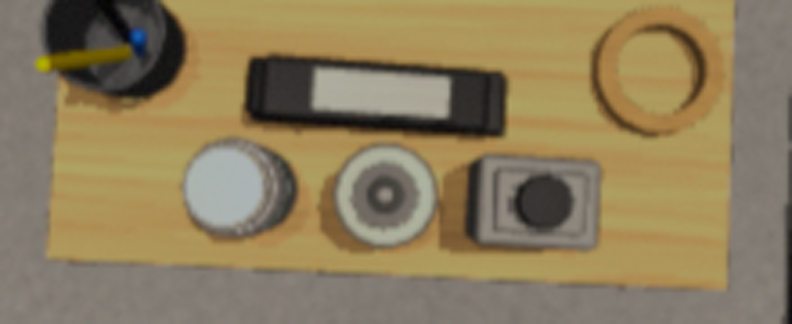

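Black stapler confirmed: crop (375,95), black with a light strip. The pots measure as expected, with tops near 0.197–0.2 and 76 mm spacing, and the shelf yaw is about -2.5°. I'll grip all of them with the jaws along the shelf x, high on the body, so the gripper body clears the caps.

```bash
cat > to.py <<'E'
# prints the shift (tool axes, cm) and turn from the measured pose to x y z yaw_deg(tool y axis)
import sys
from h import *
from rig import manip
s=manip.get_state();q=s["ee_rot"];T=R.from_quat(np.r_[q[1:],q[0]])
x,y,z,a=map(float,sys.argv[1:5]);a=np.radians(a)
G=R.from_matrix(np.array([[0,np.cos(a),-np.sin(-a)],[0,np.sin(a),-np.cos(a)],[-1,0,0]]))
print("t",round(s["clock"],2),"pos",s["position"].round(4),"d cm",(T.inv().apply(np.r_[x,y,z]-s["position"])*100).round(2),"dr",(T.inv()*G).as_rotvec().round(3),"w",round(s["width"],4),"F",s["contact_force"].round(1))
E
python3 to.py .522 .0838 .26 -2.55
```

```text
t 0.1 pos [ 0.2077 -0.5357  0.2305] d cm [ -2.86 -46.41 -51.7 ] dr [-1.157e+00 -1.000e-03  1.000e-03] w 0.0855 F [-0.3  0.5 -0. ]
```

```bash
python3 -m creep '{"delta_pos":[[-2.9,-2,-2],[-2.9,-5.5,-6],[-2.9,-9,-10],[-2.9,-12.5,-14],[-2.9,-16,-18],[-2.9,-19.5,-22],[-2.9,-23,-26],[-2.9,-26.5,-30],[-2.9,-30,-34],[-2.9,-33.5,-38]],"dr":[[-0.12,0,0],[-0.24,0,0],[-0.36,0,0],[-0.48,0,0],[-0.6,0,0],[-0.72,0,0],[-0.84,0,0],[-0.96,0,0],[-1.08,0,0],[-1.157,0,0]]}' 1 40; python3 to.py .522 .0838 .26 -2.55
```

```text
clock: 1.1
position: [0.4282, -0.1096, 0.2602]
ee_rot: [-0.49, -0.51, -0.49, 0.51]
contact_force: [0.9, 0.3, -0.1]
width: 0.0854
t 1.1 pos [ 0.4282 -0.1096  0.2602] d cm [ 1.00e-02  8.59e+00 -1.97e+01] dr [ 0.004  0.    -0.   ] w 0.0854 F [ 0.9  0.3 -0.1]
```

```bash
python3 -m creep '{"delta_pos":[[0,2,-4],[0,4,-8],[0,6,-12],[0,8,-16],[0,8.6,-19.7],[0,8.6,-19.7],[0,8.6,-19.7]],"dr":[[0,0,0],[0,0,0],[0,0,0],[0,0,0],[0,0,0],[0,0,0],[0,0,0]]}'; python3 to.py .522 .0838 .13 -2.55
```

```text
clock: 1.8
position: [0.5221, 0.0819, 0.2596]
ee_rot: [-0.489, -0.51, -0.49, 0.511]
contact_force: [0.8, -0.7, -0.8]
width: 0.0854
t 1.8 pos [0.5221 0.0819 0.2596] d cm [ 1.296e+01  1.000e-02 -2.000e-01] dr [0.003 0.001 0.002] w 0.0854 F [ 0.8 -0.7 -0.8]
```

```bash
python3 -m creep '{"delta_pos":[[2.5,0,-0.2],[5,0,-0.2],[7.5,0,-0.2],[10,0,-0.2],[11.5,0,-0.2],[13,0,-0.2],[13,0,-0.2]],"dr":[[0,0,0],[0,0,0],[0,0,0],[0,0,0],[0,0,0],[0,0,0],[0,0,0]]}'
python3 - <<'E'
from rig import manip
import cv2
cv2.imwrite("pics/s1.png",manip.get_image("scene")["pixels"][80:280,200:480].repeat(2,0).repeat(2,1))
E
python3 to.py .522 .0838 .13 -2.55
```

```text
clock: 2.5
position: [0.5204, 0.0817, 0.1284]
ee_rot: [-0.487, -0.51, -0.489, 0.513]
contact_force: [-0.9, 0.3, -0.1]
width: 0.0855
t 2.55 pos [0.5215 0.082  0.1296] d cm [-0.04  0.04 -0.18] dr [-0.001  0.001  0.002] w 0.0854 F [-0.2  1.   1.1]
```

View pics/s1.png

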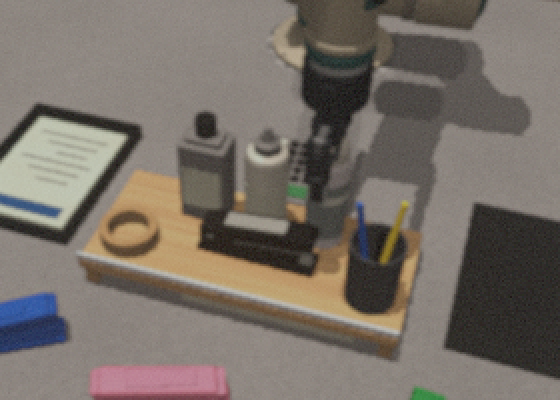

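The jaws straddle the can (picture ~(320,170)), clear of the stapler. Now I'll close and lift.

```bash
python3 -m creep '{"delta_pos":[[0,0,0],[0,0,0],[0,0,0],[0,0,0],[0,0,0],[0,0,0],[0,0,0],[0,0,0]],"dr":[[0,0,0],[0,0,0],[0,0,0],[0,0,0],[0,0,0],[0,0,0],[0,0,0],[0,0,0]]}' -1 40;python3 to.py .522 .0838 .13 -2.55; python3 -m creep '{"delta_pos":[[-1,0,0],[-3,0,0],[-5,0,0],[-6.5,0,0],[-7,0,0],[-7,0,0]],"dr":[[0,0,0],[0,0,0],[0,0,0],[0,0,0],[0,0,0],[0,0,0]]}'; python3 to.py .578 .3017 .20 -2.55
```

```text
clock: 3.35
position: [0.5234, 0.0833, 0.1315]
ee_rot: [0.49, 0.511, 0.488, -0.51]
contact_force: [-0.2, -0.5, 6.7]
width: 0.0488
t 3.35 pos [0.5234 0.0833 0.1315] d cm [ 0.15 -0.15 -0.04] dr [ 0.001  0.    -0.002] w 0.0488 F [-0.2 -0.5  6.7]
clock: 3.95
position: [0.5226, 0.0836, 0.2007]
ee_rot: [0.489, 0.511, 0.489, -0.511]
contact_force: [0.2, -0.3, -2.6]
width: 0.049
t 3.95 pos [0.5226 0.0836 0.2007] d cm [  0.07   4.57 -22.04] dr [ 0.001 -0.    -0.001] w 0.049 F [ 0.2 -0.3 -2.6]
```

```bash
python3 -m creep '{"delta_pos":[[0,0,-2],[0,0,-5],[0,0,-8.5],[0,0,-12],[0,1,-15],[0,2.5,-18],[0,3.8,-20.5],[0,4.57,-22],[0,4.57,-22],[0,4.57,-22]],"dr":[[0,0,0],[0,0,0],[0,0,0],[0,0,0],[0,0,0],[0,0,0],[0,0,0],[0,0,0],[0,0,0],[0,0,0]]}'; python3 to.py .578 .3017 .0895 -2.55; python3 -m creep '{"delta_pos":[[2,0,0],[4.5,0,0],[7,0,0],[9,0,0],[10.2,0,0],[10.7,0,0],[11.1,0,0],[11.1,0,0],[11.1,0,0]],"dr":[[0,0,0],[0,0,0],[0,0,0],[0,0,0],[0,0,0],[0,0,0],[0,0,0],[0,0,0],[0,0,0]]}'; python3 to.py .578 .3017 .0895 -2.55
```

```text
clock: 4.95
position: [0.5768, 0.3007, 0.1985]
ee_rot: [-0.489, -0.509, -0.489, 0.512]
contact_force: [-0.7, 0.6, -2.9]
width: 0.0488
t 4.95 pos [0.5768 0.3007 0.1985] d cm [10.9   0.15 -0.13] dr [0.001 0.002 0.003] w 0.0488 F [-0.7  0.6 -2.9]
clock: 5.85
position: [0.5785, 0.3014, 0.0902]
ee_rot: [0.489, 0.511, 0.489, -0.51]
contact_force: [0.4, -0.1, -2.2]
width: 0.0484
t 5.85 pos [0.5785 0.3014 0.0902] d cm [ 0.07 -0.06 -0.03] dr [ 0.    -0.001 -0.002] w 0.0484 F [ 0.4 -0.1 -2.2]
```

```bash
python3 -m creep '{"delta_pos":[[0.1,0,0],[0.1,0,0]],"dr":[[0,0,0],[0,0,0]]}';python3 -m creep '{"delta_pos":[[0,0,0],[0,0,0],[0,0,0],[0,0,0],[0,0,0],[0,0,0]],"dr":[[0,0,0],[0,0,0],[0,0,0],[0,0,0],[0,0,0],[0,0,0]]}' 1; python3 to.py .578 .3017 .0895 -2.55; python3 -m creep '{"delta_pos":[[-1,0,0],[-4,0,0],[-8,0,0],[-12,0,0],[-16,0,0],[-17.5,0,0],[-17.5,0,0]],"dr":[[0,0,0],[0,0,0],[0,0,0],[0,0,0],[0,0,0],[0,0,0],[0,0,0]]}'; python3 to.py .5182 .0077 .26 -2.55
```

```text
clock: 6.05
position: [0.5786, 0.3015, 0.0895]
ee_rot: [0.489, 0.512, 0.489, -0.51]
contact_force: [-0.5, 0.5, 2.5]
width: 0.0484
clock: 6.65
position: [0.5779, 0.3012, 0.0882]
ee_rot: [-0.489, -0.511, -0.489, 0.511]
contact_force: [-0.1, 0.3, -0.2]
width: 0.0853
t 6.65 pos [0.5779 0.3012 0.0882] d cm [-0.13  0.01 -0.05] dr [0.001 0.    0.   ] w 0.0853 F [-0.1  0.3 -0.2]
clock: 7.35
position: [0.5794, 0.3018, 0.2677]
ee_rot: [0.49, 0.513, 0.488, -0.508]
contact_force: [0.5, -0.5, 0.1]
width: 0.0852
t 7.35 pos [0.5794 0.3018 0.2677] d cm [ 0.64 -4.83 29.66] dr [ 0.001 -0.003 -0.007] w 0.0852 F [ 0.5 -0.5  0.1]
```

```bash
python3 -m creep '{"delta_pos":[[0,-0.5,3],[0,-1,7],[0,-2,11.5],[0,-3,16],[0,-4,20.5],[0,-4.8,25],[0,-4.8,28.5],[0.4,-4.8,29.7],[0.4,-4.8,29.7],[0.4,-4.8,29.7]],"dr":[[0,0,0],[0,0,0],[0,0,0],[0,0,0],[0,0,0],[0,0,0],[0,0,0],[0,0,0],[0,0,0],[0,0,0]]}'; python3 to.py .5182 .0077 .131 -2.55;python3 to.py .5182 .0077 .131 -2.55
python3 - <<'E'
from h import *
from rig import manip
d=manip.get_image("top");W=cloud(d);s=W[110:330,100:225].reshape(-1,3);s=s[(s[:,2]>.13)&(s[:,2]<.17)&(s[:,0]>.5)&(s[:,1]>.24)]
print(len(s),s.mean(0),s.min(0),s.max(0))
E
python3 to.py .5182 .0077 .131 -2.55
```

```text
clock: 8.35
position: [0.5166, 0.0076, 0.2584]
ee_rot: [-0.488, -0.511, -0.49, 0.511]
contact_force: [-0.2, -0.0, 0.4]
width: 0.0856
t 8.35 pos [0.5166 0.0076 0.2584] d cm [12.74  0.18 -0.  ] dr [ 0.    -0.001  0.002] w 0.0856 F [-0.2 -0.   0.4]
t 8.35 pos [0.5166 0.0076 0.2584] d cm [12.74  0.18 -0.  ] dr [ 0.    -0.001  0.002] w 0.0856 F [-0.2 -0.   0.4]
549 [0.57658811 0.29752041 0.15063664] [0.55444443 0.27938957 0.13005416] [0.60012178 0.32230043 0.15930098]
t 8.4 pos [0.5168 0.0079 0.2587] d cm [12.77  0.15  0.03] dr [ 0.001 -0.001  0.001] w 0.085 F [ 0.6 -0.2 -0.6]
```

```bash
python3 -m creep '{"delta_pos":[[2.5,0.1,0],[5,0.1,0],[7.5,0.1,0],[10,0.1,0],[11.5,0.1,0],[12.7,0.1,0],[12.7,0.1,0]],"dr":[[0,0,0],[0,0,0],[0,0,0],[0,0,0],[0,0,0],[0,0,0],[0,0,0]]}';  python3 to.py .5182 .0077 .131 -2.55; python3 -m creep '{"delta_pos":[[0,0,0],[0,0,0],[0,0,0],[0,0,0],[0,0,0],[0,0,0],[0,0,0],[0,0,0]],"dr":[[0,0,0],[0,0,0],[0,0,0],[0,0,0],[0,0,0],[0,0,0],[0,0,0],[0,0,0]]}' -1 40;python3 to.py .5182 .0077 .131 -2.55; python3 -m creep '{"delta_pos":[[-1,0,0],[-3,0,0],[-5,0,0],[-6.5,0,0],[-7,0,0],[-7,0,0]],"dr":[[0,0,0],[0,0,0],[0,0,0],[0,0,0],[0,0,0],[0,0,0]]}'; python3 to.py .497 .367 .20 -2.55
```

```text
clock: 9.1
position: [0.5169, 0.0079, 0.1307]
ee_rot: [-0.488, -0.51, -0.49, 0.511]
contact_force: [-0.8, 0.8, 0.3]
width: 0.0854
t 9.1 pos [0.5169 0.0079 0.1307] d cm [-0.03  0.13  0.01] dr [ 0.002 -0.001  0.003] w 0.0854 F [-0.8  0.8  0.3]
clock: 9.9
position: [0.519, 0.0065, 0.1337]
ee_rot: [0.49, 0.512, 0.488, -0.51]
contact_force: [0.0, 0.4, 6.4]
width: 0.0526
t 9.9 pos [0.519  0.0065 0.1337] d cm [ 0.27 -0.09 -0.12] dr [ 0.    -0.    -0.003] w 0.0526 F [0.  0.4 6.4]
clock: 10.5
position: [0.5179, 0.0065, 0.2027]
ee_rot: [0.489, 0.511, 0.489, -0.511]
contact_force: [0.5, -1.0, -4.2]
width: 0.0519
t 10.5 pos [0.5179 0.0065 0.2027] d cm [  0.26  -3.67 -35.93] dr [ 0.     0.    -0.001] w 0.0519 F [ 0.5 -1.  -4.2]
```

```bash
python3 -m creep '{"delta_pos":[[0,0,-2],[0,-0.5,-5],[0,-1,-9],[0,-1.5,-13.5],[0,-2,-18],[0,-2.5,-22.5],[0,-3,-27],[0,-3.4,-31],[0,-3.7,-34],[0,-3.7,-36]],"dr":[[0,0,0],[0,0,0],[0,0,0],[0,0,0],[0,0,0],[0,0,0],[0,0,0],[0,0,0],[0,0,0],[0,0,0]]}'; python3 -m creep '{"delta_pos":[[0,0,0],[2,0,0],[4.5,0,0],[7,0,0],[9,0,0],[10.2,0,0],[10.7,0,0],[11.1,0,0],[11.1,0,0],[11.2,0,0]],"dr":[[0,0,0],[0,0,0],[0,0,0],[0,0,0],[0,0,0],[0,0,0],[0,0,0],[0,0,0],[0,0,0],[0,0,0]]}'; python3 to.py .497 .367 .0895 -2.55
```

```text
clock: 11.5
position: [0.4954, 0.3697, 0.2005]
ee_rot: [-0.489, -0.509, -0.49, 0.511]
contact_force: [0.6, -0.5, -3.1]
width: 0.0524
clock: 12.5
position: [0.4978, 0.3683, 0.0917]
ee_rot: [0.489, 0.512, 0.489, -0.51]
contact_force: [-0.6, 0.1, 4.8]
width: 0.0524
t 12.5 pos [0.4978 0.3683 0.0917] d cm [ 0.22 -0.07  0.13] dr [ 0.    -0.002 -0.002] w 0.0524 F [-0.6  0.1  4.8]
```

```bash
python3 -m creep '{"delta_pos":[[0,0,0],[0,0,0],[0,0,0],[0,0,0],[0,0,0],[0,0,0]],"dr":[[0,0,0],[0,0,0],[0,0,0],[0,0,0],[0,0,0],[0,0,0]]}' 1; python3 -m creep '{"delta_pos":[[-1,0,0],[-4,0,0],[-8,0,0],[-12,0,0],[-16,0,0],[-17,0,0],[-17,0,0]],"dr":[[0,0,0],[0,0,0],[0,0,0],[0,0,0],[0,0,0],[0,0,0],[0,0,0]]}';python3 -m creep '{"delta_pos":[[0,0,2],[0,0.5,6],[0,0.5,10.5],[0,0.5,15],[0,0.5,19.5],[0,0.5,24],[0,0.5,28.5],[0,0.5,33],[0,0.5,37],[0,0.5,40]],"dr":[[0,0,0],[0,0,0],[0,0,0],[0,0,0],[0,0,0],[0,0,0],[0,0,0],[0,0,0],[0,0,0],[0,0,0]]}'; python3 to.py .5153 -.0688 .26 -2.55
```

```text
clock: 13.1
position: [0.4968, 0.3678, 0.0902]
ee_rot: [-0.489, -0.511, -0.489, 0.511]
contact_force: [0.3, 0.1, 0.1]
width: 0.0855
clock: 13.8
position: [0.4977, 0.3684, 0.2632]
ee_rot: [0.489, 0.513, 0.488, -0.509]
contact_force: [-0.1, -1.3, 0.3]
width: 0.0857
clock: 14.8
position: [0.4816, -0.0349, 0.2581]
ee_rot: [-0.487, -0.51, -0.489, 0.513]
contact_force: [0.4, -0.8, 0.5]
width: 0.0858
t 14.8 pos [ 0.4816 -0.0349  0.2581] d cm [-0.2   3.52  3.24] dr [-0.001  0.001  0.005] w 0.0858 F [ 0.4 -0.8  0.5]
```

```bash
python3 -m creep '{"delta_pos":[[0,2,2],[0,3.4,3.3],[0,3.4,3.3],[0,3.4,3.3],[0,3.4,3.3]],"dr":[[0,0,0],[0,0,0],[0,0,0],[0,0,0],[0,0,0]]}';  python3 to.py .5153 -.0688 .130 -2.55
```

```text
clock: 15.3
position: [0.5157, -0.0654, 0.2596]
ee_rot: [-0.488, -0.51, -0.49, 0.511]
contact_force: [-0.4, 0.6, 0.4]
width: 0.0855
t 15.3 pos [ 0.5157 -0.0654  0.2596] d cm [12.96 -0.    0.35] dr [ 0.002 -0.001  0.002] w 0.0855 F [-0.4  0.6  0.4]
```

```bash
python3 -m creep '{"delta_pos":[[2.5,0,0.3],[5,0,0.3],[7.5,0,0.3],[10,0,0.3],[11.5,0,0.3],[13,0,0.3],[13,0,0.3]],"dr":[[0,0,0],[0,0,0],[0,0,0],[0,0,0],[0,0,0],[0,0,0],[0,0,0]]}';  python3 to.py .5153 -.0688 .130 -2.55; python3 -m creep '{"delta_pos":[[0,0,0],[0,0,0],[0,0,0],[0,0,0],[0,0,0],[0,0,0],[0,0,0],[0,0,0]],"dr":[[0,0,0],[0,0,0],[0,0,0],[0,0,0],[0,0,0],[0,0,0],[0,0,0],[0,0,0]]}' -1 40;python3 to.py .5153 -.0688 .130 -2.55; python3 -m creep '{"delta_pos":[[-1,0,0],[-3,0,0],[-5,0,0],[-6.5,0,0],[-7,0,0],[-7,0,0]],"dr":[[0,0,0],[0,0,0],[0,0,0],[0,0,0],[0,0,0],[0,0,0]]}'; python3 to.py .4085 .3131 .20 -2.55
```

```text
clock: 16.0
position: [0.5143, -0.0679, 0.1285]
ee_rot: [-0.488, -0.51, -0.491, 0.511]
contact_force: [-0.7, -1.3, -0.3]
width: 0.0853
t 16.0 pos [ 0.5143 -0.0679  0.1285] d cm [-0.15  0.1   0.09] dr [ 0.002 -0.001  0.005] w 0.0853 F [-0.7 -1.3 -0.3]
clock: 16.8
position: [0.517, -0.0694, 0.1315]
ee_rot: [0.489, 0.511, 0.488, -0.511]
contact_force: [-2.1, 1.4, 5.3]
width: 0.0455
t 16.8 pos [ 0.517  -0.0694  0.1315] d cm [ 0.15 -0.17 -0.06] dr [ 0.     0.    -0.002] w 0.0455 F [-2.1  1.4  5.3]
clock: 17.4
position: [0.5168, -0.0696, 0.2008]
ee_rot: [0.489, 0.511, 0.488, -0.511]
contact_force: [0.0, -0.4, -2.5]
width: 0.045
t 17.4 pos [ 0.5168 -0.0696  0.2008] d cm [  0.05 -12.5  -37.75] dr [ 0.     0.    -0.001] w 0.045 F [ 0.  -0.4 -2.5]
```

```bash
python3 -m creep '{"delta_pos":[[0,-1,-2],[0,-3,-5],[0,-5,-9],[0,-7,-13],[0,-8.5,-17.5],[0,-10,-22],[0,-11,-26.5],[0,-12,-31],[0,-12.5,-35],[0,-12.5,-37.7]],"dr":[[0,0,0],[0,0,0],[0,0,0],[0,0,0],[0,0,0],[0,0,0],[0,0,0],[0,0,0],[0,0,0],[0,0,0]]}'; python3 -m creep '{"delta_pos":[[0,0,0],[2,0,0],[4.5,0,0],[7,0,0],[9,0,0],[10.2,0,0],[10.7,0,0],[11.1,0,0],[11.1,0,0],[11.2,0,0]],"dr":[[0,0,0],[0,0,0],[0,0,0],[0,0,0],[0,0,0],[0,0,0],[0,0,0],[0,0,0],[0,0,0],[0,0,0]]}'; python3 to.py .4085 .3131 .0895 -2.55
```

```text
clock: 18.4
position: [0.4064, 0.315, 0.199]
ee_rot: [-0.489, -0.51, -0.49, 0.511]
contact_force: [0.5, -0.0, -3.3]
width: 0.0456
clock: 19.4
position: [0.4091, 0.3132, 0.0895]
ee_rot: [0.489, 0.512, 0.489, -0.51]
contact_force: [-2.1, -0.2, 8.7]
width: 0.0453
t 19.4 pos [0.4091 0.3132 0.0895] d cm [ 0.   -0.06  0.02] dr [ 0.    -0.002 -0.002] w 0.0453 F [-2.1 -0.2  8.7]
```

```bash
python3 -m creep '{"delta_pos":[[0,0,0],[0,0,0],[0,0,0],[0,0,0],[0,0,0],[0,0,0]],"dr":[[0,0,0],[0,0,0],[0,0,0],[0,0,0],[0,0,0],[0,0,0]]}' 1; python3 -m creep '{"delta_pos":[[-1,0,0],[-4,0,0],[-8,0,0],[-12,0,0],[-16,0,0],[-17,0,0],[-17,0,0]],"dr":[[0,0,0],[0,0,0],[0,0,0],[0,0,0],[0,0,0],[0,0,0],[0,0,0]]}';python3 -m creep '{"delta_pos":[[0,0,2],[0,0,6],[0,0,10.5],[0,0,15],[0,0,19.5],[0,0,24],[0,0,28.5],[0,0,30],[0,0,30],[0,0,30]],"dr":[[0,0,0],[0,0,0],[0,0,0],[0,0,0],[0,0,0],[0,0,0],[0,0,0],[0,0,0],[0,0,0],[0,0,0]]}'
python3 - <<'E'
from h import *
from rig import manip
d=manip.get_image("top");cv2.imwrite("pics/top2.png",d["pixels"]);W=cloud(d);z=W[...,2];hsv=cv2.cvtColor(d["pixels"],cv2.COLOR_BGR2HSV)
m=box((z>.08)&(z<.115),262,185,355,226);print("stapler",rect(d,m,.1))
w=W[m];print(np.percentile(w[:,2],[5,50,95]),w.mean(0))
v=W[100:330,100:225].reshape(-1,3);v=v[(v[:,2]>.1)&(v[:,2]<.17)]
for n,(x,y) in dict(can=(.578,.302),bot=(.497,.367),fl=(.4085,.313)).items():
    s=v[np.hypot(v[:,0]-x,v[:,1]-y)<.04]; print(n,len(s),s.min(0),s.max(0))
E
python3 to.py .575 .0135 .2 -2.55
```

```text
clock: 20.0
position: [0.4083, 0.3127, 0.0882]
ee_rot: [-0.489, -0.511, -0.489, 0.511]
contact_force: [-0.1, 0.7, 0.3]
width: 0.0858
clock: 20.7
position: [0.4092, 0.3133, 0.2608]
ee_rot: [0.489, 0.513, 0.488, -0.509]
contact_force: [0.6, 0.2, -1.3]
width: 0.0853
clock: 21.7
position: [0.3943, 0.0133, 0.2571]
ee_rot: [-0.488, -0.511, -0.49, 0.512]
contact_force: [0.5, 0.6, 0.6]
width: 0.0857
stapler (array([574.4,  14.2]), array([142.4,  36.3]), 86.03)
[0.08777801 0.09865327 0.10422651] [0.57442132 0.01389439 0.09786004]
can 735 [0.55288091 0.27728861 0.10042496] [0.60179438 0.32210428 0.15919153]
bot 716 [0.47053855 0.34201073 0.1001322 ] [0.52259755 0.39103586 0.15838504]
fl 916 [0.38330962 0.28057899 0.10021018] [0.43202592 0.3434848  0.1561497 ]
t 21.75 pos [0.3945 0.0138 0.2573] d cm [ 5.69 18.05 -0.76] dr [ 0.001 -0.001  0.002] w 0.0859 F [-0.1  0.4 -0.5]
```

View pics/top2.png

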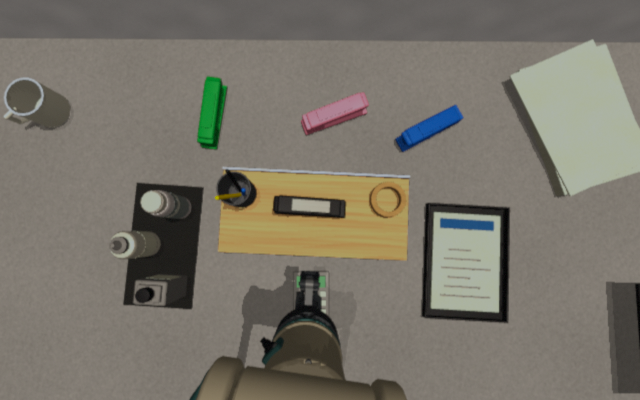

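All three stand on the mat (can (165,204), bottle (135,244), flask (158,293)), and the stapler is untouched at (309,206).

```bash
python3 -m creep '{"delta_pos":[[0,2,0],[0,6,-0.3],[0,10,-0.7],[0,14,-0.7],[0,17,-0.7],[2,18,-0.7],[4,18,-0.7],[5.7,18,-0.7],[5.7,18,-0.7],[5.7,18,-0.7]],"dr":[[0,0,0],[0.025,0,0],[0.025,0,0],[0.025,0,0],[0.025,0,0],[0.025,0,0],[0.025,0,0],[0.025,0,0],[0.025,0,0],[0.025,0,0]]}'; python3 to.py .5744 .014 .062 -4
```

```text
clock: 22.75
position: [0.5751, 0.0134, 0.201]
ee_rot: [-0.483, -0.516, -0.483, 0.517]
contact_force: [0.3, -0.2, 0.2]
width: 0.0853
t 22.75 pos [0.5751 0.0134 0.201 ] d cm [13.9  -0.06 -0.05] dr [ 0.003 -0.     0.001] w 0.0853 F [ 0.3 -0.2  0.2]
```

```bash
python3 -m creep '{"delta_pos":[[3,0,0],[6,0,0],[9,0,0],[11.5,0,0],[13,0,0],[13.9,0,0],[13.9,0,0],[13.9,0,0]],"dr":[[0,0,0],[0,0,0],[0,0,0],[0,0,0],[0,0,0],[0,0,0],[0,0,0],[0,0,0]]}'; python3 -m creep '{"delta_pos":[[0,0,0],[0,0,0],[0,0,0],[0,0,0],[0,0,0],[0,0,0],[0,0,0],[0,0,0],[0,0,0]],"dr":[[0,0,0],[0,0,0],[0,0,0],[0,0,0],[0,0,0],[0,0,0],[0,0,0],[0,0,0],[0,0,0]]}' -1 50;python3 to.py .5744 .014 .062 -4; python3 -m creep '{"delta_pos":[[-1,0,0],[-3,0,0],[-6,0,0],[-10,0,0],[-13,0,0],[-14,0,0],[-14,0,0]],"dr":[[0,0,0],[0,0,0],[0,0,0],[0,0,0],[0,0,0],[0,0,0],[0,0,0]]}';python3 to.py .46 -.328 .2 -93.3;python3 to.py .46 -.328 .2 86.7
```

```text
clock: 23.55
position: [0.5762, 0.0122, 0.0634]
ee_rot: [0.483, 0.517, 0.482, -0.516]
contact_force: [-0.4, 0.6, 0.4]
width: 0.085
clock: 24.45
position: [0.5757, 0.012, 0.063]
ee_rot: [0.483, 0.517, 0.482, -0.517]
contact_force: [-0.0, 0.8, 6.4]
width: 0.035
t 24.45 pos [0.5757 0.012  0.063 ] d cm [ 0.1  -0.14 -0.19] dr [ 0.001  0.    -0.001] w 0.035 F [-0.   0.8  6.4]
clock: 25.15
position: [0.5756, 0.012, 0.2033]
ee_rot: [0.483, 0.517, 0.482, -0.516]
contact_force: [0.8, -0.0, -3.0]
width: 0.0352
t 25.15 pos [0.5756 0.012  0.2033] d cm [ 0.31 -9.19 34.72] dr [ 1.559 -0.002 -0.002] w 0.0352 F [ 0.8 -0.  -3. ]
t 25.15 pos [0.5756 0.012  0.2033] d cm [ 0.31 -9.19 34.72] dr [-1.582  0.002 -0.002] w 0.0352 F [ 0.8 -0.  -3. ]
```

```bash
python3 -m creep '{"delta_pos":[[0,0,2],[0,-0.5,5.5],[0,-1.5,9.5],[0,-3,13.5],[0,-4.5,17.5],[0,-6,21.5],[0,-7.5,25.5],[0,-8.5,29.5],[0,-9.2,33],[0,-9.2,34.7]],"dr":[[0.12,0,0],[0.26,0,0],[0.4,0,0],[0.54,0,0],[0.68,0,0],[0.82,0,0],[0.96,0,0],[1.1,0,0],[1.24,0,0],[1.38,0,0]]}'; python3 to.py .46 -.329 .2 -93.3
```

```text
clock: 26.15
position: [0.4569, -0.3299, 0.1994]
ee_rot: [-0.039, -0.704, -0.041, 0.708]
contact_force: [0.7, 0.5, -2.0]
width: 0.0354
t 26.15 pos [ 0.4569 -0.3299  0.1994] d cm [-0.06 -0.05 -0.32] dr [0.171 0.004 0.002] w 0.0354 F [ 0.7  0.5 -2. ]
```

```bash
python3 -m creep '{"delta_pos":[[1,0,-0.3],[3,0,-0.3],[6,0,-0.3],[9,0,-0.3],[12,0,-0.3],[14.5,0,-0.3],[16,0,-0.3],[17,0,-0.3],[17,0,-0.3],[17,0,-0.3]],"dr":[[0.1,0,0],[0.171,0,0],[0.171,0,0],[0.171,0,0],[0.171,0,0],[0.171,0,0],[0.171,0,0],[0.171,0,0],[0.171,0,0],[0.171,0,0]]}'; python3 to.py .46 -.329 .0285 -93.3
```

```text
clock: 27.15
position: [0.462, -0.327, 0.0313]
ee_rot: [0.018, -0.706, 0.017, 0.707]
contact_force: [0.4, -0.8, -2.4]
width: 0.0356
t 27.15 pos [ 0.462  -0.327   0.0313] d cm [0.28 0.21 0.19] dr [0.008 0.001 0.001] w 0.0356 F [ 0.4 -0.8 -2.4]
```

```bash
python3 -m creep '{"delta_pos":[[0.2,0.1,0.1],[0.4,0.1,0.1],[0.4,0.1,0.1]],"dr":[[0,0,0],[0,0,0],[0,0,0]]}'; python3 to.py .46 -.329 .0285 -93.3
```

```text
clock: 27.45
position: [0.4615, -0.3286, 0.0288]
ee_rot: [-0.017, 0.707, -0.018, -0.707]
contact_force: [-0.6, -0.0, 0.9]
width: 0.0352
t 27.45 pos [ 0.4615 -0.3286  0.0288] d cm [0.03 0.04 0.15] dr [ 0.008 -0.001 -0.001] w 0.0352 F [-0.6 -0.   0.9]
```

```bash
python3 -m creep '{"delta_pos":[[0,0,0],[0,0,0],[0,0,0],[0,0,0],[0,0,0],[0,0,0]],"dr":[[0,0,0],[0,0,0],[0,0,0],[0,0,0],[0,0,0],[0,0,0]]}' 1; python3 -m creep '{"delta_pos":[[-1,0,0],[-4,0,0],[-8,0,0],[-12,0,0],[-16,0,0],[-20,0,0],[-23,0,0],[-23,0,0]],"dr":[[0,0,0],[0,0,0],[0,0,0],[0,0,0],[0,0,0],[0,0,0],[0,0,0],[0,0,0]]}'; python3 to.py .46 0 .26 -2.55
```

```text
clock: 28.05
position: [0.4614, -0.3284, 0.0283]
ee_rot: [-0.017, 0.707, -0.017, -0.707]
contact_force: [0.0, -0.3, -0.3]
width: 0.0857
clock: 28.85
position: [0.4633, -0.33, 0.2644]
ee_rot: [-0.015, 0.71, -0.02, -0.704]
contact_force: [0.6, 0.3, -0.1]
width: 0.0854
t 28.85 pos [ 0.4633 -0.33    0.2644] d cm [  0.19 -32.95   1.96] dr [-1.575e+00 -1.000e-03 -1.300e-02] w 0.0854 F [ 0.6  0.3 -0.1]
```

```bash
python3 -m creep '{"delta_pos":[[0.2,-2,0],[0.2,-5.5,0.5],[0.2,-9.5,1],[0.2,-13.5,1],[0.2,-17.5,1],[0.2,-21.5,1],[0.2,-25.5,1],[0.2,-29,1],[0.2,-32,1],[0.2,-33,1]],"dr":[[-0.14,0,0],[-0.28,0,0],[-0.42,0,0],[-0.56,0,0],[-0.7,0,0],[-0.84,0,0],[-0.98,0,0],[-1.12,0,0],[-1.26,0,0],[-1.4,0,0]]}'
python3 - <<'E'
from h import *
from rig import manip
d=manip.get_image("top");cv2.imwrite("pics/top3.png",d["pixels"]);W=cloud(d);z=W[...,2]
m=box((z>.04)&(z<.08),418,198,512,328);print("stapler",rect(d,m,.065),W[m].mean(0),W[m][:,2].max())
g=d["pixels"].max(2);print("notes",rect(d,box((g>120),428,208,506,318),.011))
E
python3 to.py .4085 .3131 .26 -2.55
```

```text
clock: 29.85
position: [0.4667, 0.0046, 0.256]
ee_rot: [0.444, 0.55, 0.445, -0.55]
contact_force: [0.7, -0.6, -0.6]
width: 0.0855
stapler (array([ 463.9, -324.3]), array([ 42.3, 142.8]), 84.87) [ 0.46223305 -0.32590401  0.06269256] 0.0737003454480493
notes (array([ 460.2, -329.9]), array([148.7, 210.7]), 86.72)
t 29.9 pos [0.4668 0.0049 0.256 ] d cm [ -0.33 -12.06 -28.95] dr [-0.163 -0.002  0.001] w 0.0854 F [-0.3  1.3  0.7]
```

View pics/top3.png

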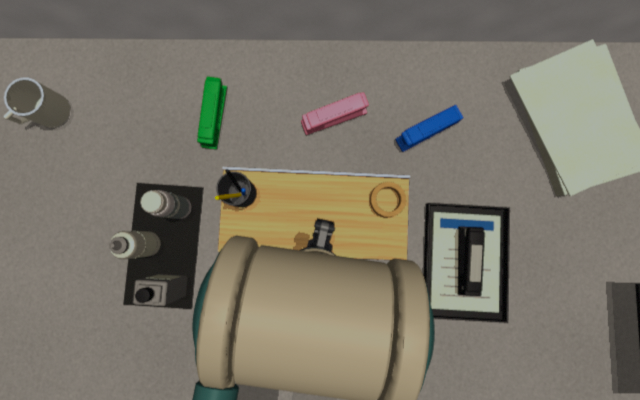

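The stapler lies in the middle of the notes (470,260), about 5 mm off and aligned with the tray. Next I'll return the containers, flask first.

```bash
python3 -m creep '{"delta_pos":[[0,-1,-3],[0,-3,-7],[0,-5,-11],[0,-7,-15],[0,-9,-19],[0,-11,-23],[0,-12,-27],[-0.3,-12,-29],[-0.3,-12,-29],[-0.3,-12,-29]],"dr":[[-0.1,0,0],[-0.163,0,0],[-0.163,0,0],[-0.163,0,0],[-0.163,0,0],[-0.163,0,0],[-0.163,0,0],[-0.163,0,0],[-0.163,0,0],[-0.163,0,0]]}'; python3 to.py .4085 .3131 .0885 -2.55
```

```text
clock: 30.9
position: [0.4136, 0.3101, 0.2587]
ee_rot: [-0.486, -0.514, -0.485, 0.515]
contact_force: [-1.1, -0.0, 0.2]
width: 0.0854
t 30.9 pos [0.4136 0.3101 0.2587] d cm [17.02 -0.51 -0.3 ] dr [-0.013  0.002  0.001] w 0.0854 F [-1.1 -0.   0.2]
```

```bash
python3 -m creep '{"delta_pos":[[3,-0.5,-0.3],[7,-0.5,-0.3],[11,-0.5,-0.3],[14,-0.5,-0.3],[16,-0.5,-0.3],[17,-0.5,-0.3],[17,-0.5,-0.3],[17,-0.5,-0.3]],"dr":[[-0.01,0,0],[-0.01,0,0],[-0.01,0,0],[-0.01,0,0],[-0.01,0,0],[-0.01,0,0],[-0.01,0,0],[-0.01,0,0]]}'; python3 to.py .4085 .3131 .0885 -2.55;  python3 -m creep '{"delta_pos":[[0,0,0],[0,0,0],[0,0,0],[0,0,0],[0,0,0],[0,0,0],[0,0,0],[0,0,0]],"dr":[[0,0,0],[0,0,0],[0,0,0],[0,0,0],[0,0,0],[0,0,0],[0,0,0],[0,0,0]]}' -1 40;python3 to.py .4085 .3131 .0885 -2.55; python3 -m creep '{"delta_pos":[[-1,0,0],[-3,0,0],[-6,0,0],[-9,0,0],[-11.2,0,0],[-11.2,0,0],[-11.2,0,0]],"dr":[[0,0,0],[0,0,0],[0,0,0],[0,0,0],[0,0,0],[0,0,0],[0,0,0]]}'; python3 to.py .5165 -.0692 .20 -2.55
```

```text
clock: 31.7
position: [0.4098, 0.3138, 0.0901]
ee_rot: [0.488, 0.512, 0.488, -0.511]
contact_force: [0.1, -0.3, -0.4]
width: 0.0848
t 31.7 pos [0.4098 0.3138 0.0901] d cm [ 0.16 -0.13  0.08] dr [-0.004 -0.001 -0.001] w 0.0848 F [ 0.1 -0.3 -0.4]
clock: 32.5
position: [0.4093, 0.3145, 0.0903]
ee_rot: [0.488, 0.512, 0.488, -0.511]
contact_force: [-0.6, -0.4, 5.9]
width: 0.0455
t 32.5 pos [0.4093 0.3145 0.0903] d cm [ 0.18 -0.07  0.14] dr [-0.002 -0.001 -0.001] w 0.0455 F [-0.6 -0.4  5.9]
clock: 33.2
position: [0.4085, 0.314, 0.2008]
ee_rot: [-0.488, -0.511, -0.488, 0.512]
contact_force: [-1.0, 0.5, -3.6]
width: 0.0454
t 33.2 pos [0.4085 0.314  0.2008] d cm [ 0.09 12.58 37.77] dr [-0.002  0.     0.   ] w 0.0454 F [-1.   0.5 -3.6]
```

```bash
python3 -m creep '{"delta_pos":[[0,0,2],[0,1,5.5],[0,2.5,10],[0,4,14.5],[0,5.5,19],[0,7,23.5],[0,8.5,28],[0,10,32],[0,11.5,35.5],[0,12.5,37.7]],"dr":[[0,0,0],[0,0,0],[0,0,0],[0,0,0],[0,0,0],[0,0,0],[0,0,0],[0,0,0],[0,0,0],[0,0,0]]}'; python3 -m creep '{"delta_pos":[[0,0,0],[0,0,0],[2,0,0],[4,0,0],[5.5,0,0],[5.5,0,0]],"dr":[[0,0,0],[0,0,0],[0,0,0],[0,0,0],[0,0,0],[0,0,0]]}';python3 to.py .5155 -.0690 .1307 -2.55
```

```text
clock: 34.2
position: [0.5156, -0.0709, 0.199]
ee_rot: [-0.487, -0.511, -0.488, 0.513]
contact_force: [-0.1, 0.4, -2.6]
width: 0.045
clock: 34.8
position: [0.5131, -0.0663, 0.1434]
ee_rot: [-0.486, -0.51, -0.491, 0.513]
contact_force: [-0.5, 0.3, -2.8]
width: 0.0456
t 34.8 pos [ 0.5131 -0.0663  0.1434] d cm [1.27 0.26 0.27] dr [-0.001 -0.002  0.007] w 0.0456 F [-0.5  0.3 -2.8]
```

```bash
python3 -m creep '{"delta_pos":[[0.5,0.2,0.2],[1,0.2,0.2],[1.3,0.2,0.2],[1.4,0.2,0.2],[1.4,0.2,0.2]],"dr":[[0,0,0],[0,0,0],[0,0,0],[0,0,0],[0,0,0]]}';python3 to.py .5155 -.0690 .1307 -2.55
```

```text
clock: 35.3
position: [0.5182, -0.0703, 0.1325]
ee_rot: [0.488, 0.512, 0.488, -0.512]
contact_force: [0.2, -0.3, -2.7]
width: 0.0452
t 35.3 pos [ 0.5182 -0.0703  0.1325] d cm [ 0.18 -0.27 -0.12] dr [-0.003  0.    -0.   ] w 0.0452 F [ 0.2 -0.3 -2.7]
```

```bash
python3 -m creep '{"delta_pos":[[0,-0.15,0],[0.1,-0.15,0],[0.1,-0.15,0],[0.1,-0.15,0]],"dr":[[0,0,0],[0,0,0],[0,0,0],[0,0,0]]}';python3 to.py .5155 -.0690 .1307 -2.55
```

```text
clock: 35.7
position: [0.5166, -0.0704, 0.1323]
ee_rot: [0.488, 0.512, 0.488, -0.512]
contact_force: [-3.1, 1.0, 5.7]
width: 0.0455
t 35.7 pos [ 0.5166 -0.0704  0.1323] d cm [ 0.16 -0.11 -0.13] dr [-0.002  0.    -0.001] w 0.0455 F [-3.1  1.   5.7]
```

Contact made. I'll release, retreat, and go to the bottle, with its grasp pose at about (.497,.368,.0905).

```bash
python3 -m creep '{"delta_pos":[[0,0,0],[0,0,0],[0,0,0],[0,0,0],[0,0,0],[0,0,0]],"dr":[[0,0,0],[0,0,0],[0,0,0],[0,0,0],[0,0,0],[0,0,0]]}' 1; python3 -m creep '{"delta_pos":[[-1,0,0],[-4,0,0],[-8,0,0],[-12,0,0],[-13,0,0],[-13,0,0]],"dr":[[0,0,0],[0,0,0],[0,0,0],[0,0,0],[0,0,0],[0,0,0]]}'; python3 to.py .497 .368 .26 -2.55;python3 -m creep '{"delta_pos":[[0,0,-2],[0,-0.5,-6],[0,-1,-10.5],[0,-1.5,-15],[0,-2,-19.5],[0,-2.5,-24],[0,-3,-28.5],[0,-3.5,-33],[0,-3.8,-37.5],[0,-3.8,-41]],"dr":[[0,0,0],[0,0,0],[0,0,0],[0,0,0],[0,0,0],[0,0,0],[0,0,0],[0,0,0],[0,0,0],[0,0,0]]}';python3 to.py .497 .368 .26 -2.55
```

```text
clock: 36.3
position: [0.5166, -0.0703, 0.1312]
ee_rot: [-0.488, -0.512, -0.488, 0.512]
contact_force: [-0.1, -0.4, -0.7]
width: 0.0853
clock: 36.9
position: [0.5177, -0.0706, 0.2639]
ee_rot: [0.49, 0.513, 0.486, -0.511]
contact_force: [0.2, -0.5, -0.5]
width: 0.0855
t 36.9 pos [ 0.5177 -0.0706  0.2639] d cm [  0.31  -4.13 -43.71] dr [-0.002  0.001 -0.005] w 0.0855 F [ 0.2 -0.5 -0.5]
clock: 37.9
position: [0.4962, 0.3432, 0.2591]
ee_rot: [-0.488, -0.51, -0.489, 0.512]
contact_force: [0.1, 0.3, 0.2]
width: 0.0852
t 37.9 pos [0.4962 0.3432 0.2591] d cm [-0.1  -0.03 -2.48] dr [-0.001  0.001  0.004] w 0.0852 F [0.1 0.3 0.2]
```

```bash
python3 -m creep '{"delta_pos":[[0,0,-1.5],[0,0,-2.5],[0,0,-2.5],[0,0,-2.5]],"dr":[[0,0,0],[0,0,0],[0,0,0],[0,0,0]]}';python3 to.py .497 .368 .0905 -2.55;python3 -m creep '{"delta_pos":[[3,0,0],[7,0,0],[11,0,0],[14,0,0],[16,0,0],[17,0,0],[17,0,0],[17,0,0]],"dr":[[0,0,0],[0,0,0],[0,0,0],[0,0,0],[0,0,0],[0,0,0],[0,0,0],[0,0,0]]}'; python3 to.py .497 .368 .0905 -2.55
```

```text
clock: 38.3
position: [0.499, 0.3646, 0.2608]
ee_rot: [-0.488, -0.511, -0.488, 0.512]
contact_force: [0.3, 0.1, 0.3]
width: 0.0856
t 38.3 pos [0.499  0.3646 0.2608] d cm [17.03 -0.21 -0.36] dr [-0.003  0.002  0.001] w 0.0856 F [0.3 0.1 0.3]
clock: 39.1
position: [0.5, 0.3658, 0.0924]
ee_rot: [0.488, 0.512, 0.488, -0.511]
contact_force: [-0.5, 0.4, 0.6]
width: 0.0857
t 39.1 pos [0.5    0.3658 0.0924] d cm [ 0.19 -0.31 -0.21] dr [-0.003 -0.001 -0.002] w 0.0857 F [-0.5  0.4  0.6]
```

```bash
python3 -m creep '{"delta_pos":[[0.1,-0.2,-0.2],[0.1,-0.2,-0.2]],"dr":[[0,0,0],[0,0,0]]}'; python3 -m creep '{"delta_pos":[[0,0,0],[0,0,0],[0,0,0],[0,0,0],[0,0,0],[0,0,0],[0,0,0],[0,0,0]],"dr":[[0,0,0],[0,0,0],[0,0,0],[0,0,0],[0,0,0],[0,0,0],[0,0,0],[0,0,0]]}' -1 40; python3 -m creep '{"delta_pos":[[-1,0,0],[-3,0,0],[-6,0,0],[-9,0,0],[-11.2,0,0],[-11.2,0,0],[-11.2,0,0]],"dr":[[0,0,0],[0,0,0],[0,0,0],[0,0,0],[0,0,0],[0,0,0],[0,0,0]]}'; python3 to.py .5183 .0075 .20 -2.55
```

```text
clock: 39.3
position: [0.4975, 0.3686, 0.0915]
ee_rot: [0.488, 0.512, 0.488, -0.511]
contact_force: [-0.8, -0.3, -0.8]
width: 0.0855
clock: 40.1
position: [0.4976, 0.3684, 0.0911]
ee_rot: [0.488, 0.512, 0.488, -0.511]
contact_force: [-0.4, -0.7, 5.2]
width: 0.0522
clock: 40.8
position: [0.4965, 0.3678, 0.2014]
ee_rot: [-0.488, -0.511, -0.488, 0.512]
contact_force: [-0.1, 0.5, -3.0]
width: 0.0527
t 40.8 pos [0.4965 0.3678 0.2014] d cm [ 0.17  3.87 35.89] dr [-0.002  0.001  0.001] w 0.0527 F [-0.1  0.5 -3. ]
```

```bash
python3 -m creep '{"delta_pos":[[0,0,2],[0,0.5,5.5],[0,1,10],[0,1.5,14.5],[0,2,19],[0,2.5,23.5],[0,3,28],[0,3.5,32],[0,3.8,34.8],[0,3.8,35.9]],"dr":[[0,0,0],[0,0,0],[0,0,0],[0,0,0],[0,0,0],[0,0,0],[0,0,0],[0,0,0],[0,0,0],[0,0,0]]}'; python3 -m creep '{"delta_pos":[[0,0,0],[0,0,0],[2,0,0],[4,0,0],[6,0,0],[6.6,0,0],[6.6,0,0],[6.6,0,0]],"dr":[[0,0,0],[0,0,0],[0,0,0],[0,0,0],[0,0,0],[0,0,0],[0,0,0],[0,0,0]]}';python3 to.py .5183 .0075 .132 -2.55
```

```text
clock: 41.8
position: [0.5166, 0.0044, 0.2004]
ee_rot: [-0.487, -0.511, -0.488, 0.514]
contact_force: [-0.5, -0.3, -3.4]
width: 0.0525
clock: 42.6
position: [0.5188, 0.0084, 0.137]
ee_rot: [0.489, 0.512, 0.488, -0.511]
contact_force: [-0.0, 0.8, -2.6]
width: 0.0527
t 42.6 pos [0.5188 0.0084 0.137 ] d cm [ 0.5  -0.05  0.09] dr [-0.001 -0.    -0.001] w 0.0527 F [-0.   0.8 -2.6]
```

```bash
python3 -m creep '{"delta_pos":[[0.2,0,0.1],[0.4,0,0.1],[0.4,0,0.1]],"dr":[[0,0,0],[0,0,0],[0,0,0]]}';python3 -m creep '{"delta_pos":[[0.1,0,0],[0.1,0,0],[0.1,0,0]],"dr":[[0,0,0],[0,0,0],[0,0,0]]}'; python3 to.py .5183 .0075 .132 -2.55
```

```text
clock: 42.9
position: [0.519, 0.0066, 0.1332]
ee_rot: [0.489, 0.512, 0.487, -0.511]
contact_force: [0.5, -0.5, -0.3]
width: 0.0527
clock: 43.2
position: [0.5191, 0.0065, 0.133]
ee_rot: [0.489, 0.512, 0.487, -0.511]
contact_force: [0.3, 1.3, 6.4]
width: 0.0521
t 43.2 pos [0.5191 0.0065 0.133 ] d cm [ 0.1  -0.08 -0.09] dr [-0.003  0.    -0.003] w 0.0521 F [0.3 1.3 6.4]
```

Seated (6 N). I'll release and go for the can at (.578,.3015,.0887).

```bash
python3 -m creep '{"delta_pos":[[0,0,0],[0,0,0],[0,0,0],[0,0,0],[0,0,0],[0,0,0]],"dr":[[0,0,0],[0,0,0],[0,0,0],[0,0,0],[0,0,0],[0,0,0]]}' 1; python3 -m creep '{"delta_pos":[[-1,0,0],[-4,0,0],[-8,0,0],[-12,0,0],[-13,0,0],[-13,0,0]],"dr":[[0,0,0],[0,0,0],[0,0,0],[0,0,0],[0,0,0],[0,0,0]]}'; python3 -m creep '{"delta_pos":[[0,0,-2],[0,0.5,-6],[0,1,-10.5],[0,2,-15],[0,3,-19.5],[0,4,-24],[0,4.6,-28],[0,4.6,-29.6],[0,4.6,-29.6],[0,4.6,-29.6]],"dr":[[0,0,0],[0,0,0],[0,0,0],[0,0,0],[0,0,0],[0,0,0],[0,0,0],[0,0,0],[0,0,0],[0,0,0]]}';python3 to.py .578 .3015 .0887 -2.55
```

```text
clock: 43.8
position: [0.5181, 0.0067, 0.1312]
ee_rot: [-0.488, -0.512, -0.488, 0.512]
contact_force: [-0.2, 0.3, -0.1]
width: 0.0853
clock: 44.4
position: [0.5193, 0.0066, 0.2638]
ee_rot: [0.49, 0.513, 0.487, -0.51]
contact_force: [-0.0, -0.3, -0.3]
width: 0.0855
clock: 45.4
position: [0.5773, 0.299, 0.26]
ee_rot: [-0.488, -0.51, -0.488, 0.513]
contact_force: [-0.4, 0.5, -0.4]
width: 0.0853
t 45.4 pos [0.5773 0.299  0.26  ] d cm [17.13  0.1  -0.3 ] dr [-0.002  0.003  0.002] w 0.0853 F [-0.4  0.5 -0.4]
```

```bash
python3 -m creep '{"delta_pos":[[3,0,0],[7,0,-0.1],[11,0,-0.1],[14,0,-0.1],[16,0,-0.1],[17,0,-0.1],[17,0,-0.1],[17,0,-0.1]],"dr":[[0,0,0],[0,0,0],[0,0,0],[0,0,0],[0,0,0],[0,0,0],[0,0,0],[0,0,0]]}'; python3 to.py .578 .3015 .0887 -2.55;python3 -m creep '{"delta_pos":[[0,0,0],[0,0,0],[0,0,0],[0,0,0],[0,0,0],[0,0,0],[0,0,0],[0,0,0]],"dr":[[0,0,0],[0,0,0],[0,0,0],[0,0,0],[0,0,0],[0,0,0],[0,0,0],[0,0,0]]}' -1 40; python3 -m creep '{"delta_pos":[[-1,0,0],[-3,0,0],[-6,0,0],[-9,0,0],[-11.2,0,0],[-11.2,0,0],[-11.2,0,0]],"dr":[[0,0,0],[0,0,0],[0,0,0],[0,0,0],[0,0,0],[0,0,0],[0,0,0]]}'; python3 to.py .522 .0838 .20 -2.55
```

```text
clock: 46.2
position: [0.5789, 0.3006, 0.0925]
ee_rot: [0.488, 0.512, 0.488, -0.511]
contact_force: [0.0, 1.0, 0.1]
width: 0.0857
t 46.2 pos [0.5789 0.3006 0.0925] d cm [ 0.38 -0.09 -0.09] dr [-0.004 -0.    -0.002] w 0.0857 F [0.  1.  0.1]
clock: 47.0
position: [0.5789, 0.3016, 0.0927]
ee_rot: [0.489, 0.512, 0.488, -0.511]
contact_force: [0.3, 0.4, 5.5]
width: 0.0483
clock: 47.7
position: [0.5775, 0.3011, 0.2026]
ee_rot: [-0.488, -0.511, -0.488, 0.512]
contact_force: [-1.1, -1.4, -3.4]
width: 0.0487
t 47.7 pos [0.5775 0.3011 0.2026] d cm [ 0.28 -4.53 21.96] dr [-0.002  0.001  0.001] w 0.0487 F [-1.1 -1.4 -3.4]
```

```bash
python3 -m creep '{"delta_pos":[[0,-2,1],[0,-4,3],[0,-4.5,6],[0,-4.5,10],[0,-4.5,14],[0,-4.5,18],[0,-4.5,21],[0,-4.5,22],[0,-4.5,22],[0,-4.5,22]],"dr":[[0,0,0],[0,0,0],[0,0,0],[0,0,0],[0,0,0],[0,0,0],[0,0,0],[0,0,0],[0,0,0],[0,0,0]]}'; python3 -m creep '{"delta_pos":[[2,0,0],[4,0,0],[6,0,0],[6.5,0,0],[6.5,0,0],[6.5,0,0]],"dr":[[0,0,0],[0,0,0],[0,0,0],[0,0,0],[0,0,0],[0,0,0]]}';python3 to.py .5223 .0838 .132 -2.55
```

```text
clock: 48.7
position: [0.5224, 0.0845, 0.2023]
ee_rot: [-0.487, -0.511, -0.489, 0.512]
contact_force: [-0.4, 0.1, -2.2]
width: 0.0485
clock: 49.3
position: [0.5235, 0.0844, 0.1389]
ee_rot: [0.489, 0.512, 0.488, -0.511]
contact_force: [0.9, -0.1, -2.2]
width: 0.0487
t 49.3 pos [0.5235 0.0844 0.1389] d cm [ 0.69 -0.12  0.06] dr [-0.002 -0.    -0.001] w 0.0487 F [ 0.9 -0.1 -2.2]
```

```bash
python3 -m creep '{"delta_pos":[[0.2,-0.1,0],[0.4,-0.1,0],[0.5,-0.1,0],[0.5,-0.1,0]],"dr":[[0,0,0],[0,0,0],[0,0,0],[0,0,0]]}';python3 -m creep '{"delta_pos":[[0.1,0,0],[0.1,0,0],[0.1,0,0]],"dr":[[0,0,0],[0,0,0],[0,0,0]]}'
```

```text
clock: 49.7
position: [0.5223, 0.0837, 0.1346]
ee_rot: [0.488, 0.512, 0.488, -0.511]
contact_force: [-0.3, 0.6, 5.6]
width: 0.0483
clock: 50.0
position: [0.5223, 0.0837, 0.1346]
ee_rot: [0.489, 0.512, 0.488, -0.511]
contact_force: [-2.0, 0.2, 10.0]
width: 0.0486
```

Seated. I'll release, rise, retreat aside (over the mat at y≈+0.33), and check.

```bash
python3 -m creep '{"delta_pos":[[0,0,0],[0,0,0],[0,0,0],[0,0,0],[0,0,0],[0,0,0]],"dr":[[0,0,0],[0,0,0],[0,0,0],[0,0,0],[0,0,0],[0,0,0]]}' 1; python3 -m creep '{"delta_pos":[[-1,0,0],[-4,0,0],[-8,0,0],[-12,0,0],[-13,0,0],[-13,0,0]],"dr":[[0,0,0],[0,0,0],[0,0,0],[0,0,0],[0,0,0],[0,0,0]]}'; python3 -m creep '{"delta_pos":[[0,-2,-2],[0,-4,-6],[0,-7,-10],[0,-10,-14],[0,-13,-18],[0,-16,-22],[0,-18,-26],[0,-18,-28],[0,-18,-28],[0,-18,-28]],"dr":[[0,0,0],[0,0,0],[0,0,0],[0,0,0],[0,0,0],[0,0,0],[0,0,0],[0,0,0],[0,0,0],[0,0,0]]}'
python3 - <<'E'
from h import *
from rig import manip
d=manip.get_image("top");cv2.imwrite("pics/top4.png",d["pixels"])
for k,d in (("before",dict(np.load("pics/top0.npz"))),("after",d)):
  W=cloud(d);z=W[...,2];print(k)
  for n,(u0,v0,u1,v1) in dict(can=(252,215,290,250),bot=(294,215,330,252),fl=(332,218,376,252)).items():
    w=W[v0:v1,u0:u1].reshape(-1,3)
    for lo,hi in ((.18,.205),(.15,.17)):
        s=w[(w[:,2]>lo)&(w[:,2]<hi)]; print(" ",n,lo,len(s),s[:,:2].mean(0).round(4),s.min(0).round(4)[:2],s.max(0).round(4))
m=box((z>.145)&(z<.17),332,215,376,255);print("flask rect",rect(d,m,.163))
m=box((z>.04)&(z<.08),418,198,512,328);print("stapler",rect(d,m,.065))
E
```

```text
clock: 50.6
position: [0.5218, 0.0836, 0.1321]
ee_rot: [-0.488, -0.512, -0.488, 0.512]
contact_force: [-0.5, 0.1, -0.4]
width: 0.0852
clock: 51.2
position: [0.523, 0.0837, 0.2649]
ee_rot: [0.489, 0.513, 0.487, -0.51]
contact_force: [-0.4, -0.1, -0.3]
width: 0.0855
clock: 52.2
position: [0.3544, 0.371, 0.2606]
ee_rot: [-0.489, -0.51, -0.488, 0.513]
contact_force: [-0.4, -0.2, -0.1]
width: 0.0851
before
  can 0.18 472 [0.5222 0.0834] [0.5015 0.0635] [0.5429 0.1042 0.2012]
  can 0.15 47 [0.522  0.0714] [0.499  0.0595] [0.5456 0.1043 0.1699]
  bot 0.18 218 [0.5186 0.0079] [ 0.5031 -0.0067] [0.5329 0.0233 0.2009]
  bot 0.15 413 [0.5185 0.0076] [ 0.4918 -0.018 ] [0.5444 0.0332 0.1689]
  fl 0.18 192 [ 0.5152 -0.0683] [ 0.5034 -0.0821] [ 0.5275 -0.0559  0.1982]
  fl 0.15 456 [ 0.515  -0.0672] [ 0.4919 -0.0999] [ 0.5391 -0.0377  0.17  ]
after
  can 0.18 476 [0.5213 0.0841] [0.5014 0.0644] [0.5411 0.1058 0.2012]
  can 0.15 54 [0.5202 0.0741] [0.497  0.0603] [0.5456 0.1078 0.1698]
  bot 0.18 222 [0.5194 0.0082] [ 0.5048 -0.0067] [0.5347 0.0233 0.1998]
  bot 0.15 407 [0.5189 0.0073] [ 0.4935 -0.018 ] [0.5444 0.0331 0.1696]
  fl 0.18 194 [ 0.5148 -0.0707] [ 0.5017 -0.0844] [ 0.5275 -0.0583  0.1996]
  fl 0.15 465 [ 0.5144 -0.0695] [ 0.4919 -0.1031] [ 0.539  -0.0395  0.17  ]
flask rect (array([514.8, -70.6]), array([62.6, 45.7]), 86.49)
stapler (array([ 463.9, -324.4]), array([ 42.1, 142.8]), 84.87)
```

View pics/top4.png

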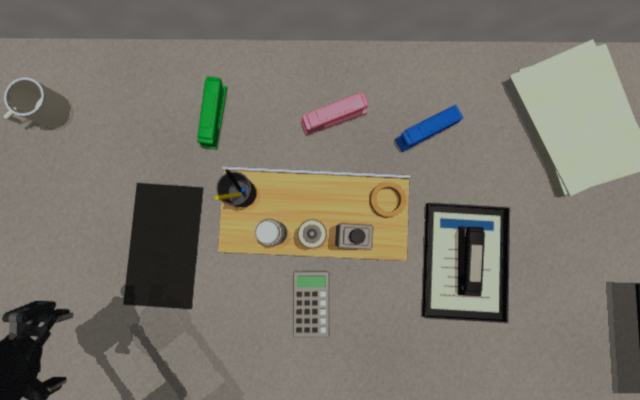

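All are back within about 3 mm of their starting spots, and nothing else has moved. I'll hand it in.

```bash
python3 -c "
from rig import manip
print(manip.sign_off())"
```

```text
the job is handed in; nothing more can be done
None
```

The job is done and handed in at about 52 s of the 141 s allowed; the sign-off gave no verdict. I stood the can, bottle and flask on the mat, laid the stapler on the notes, then put the three back on the shelf, flask first, then bottle, then can.

Last checks, from the final top camera picture:
- **Containers:** all three are upright and released, each within about 3 mm of where it stood at the start. The flask is within about 2° of the shelf's direction.
- **Stapler:** it lies flat, about 6–7 mm from the middle of the notes and about 2° off the tray's length. That position comes from its upper outline, so it carries a few mm of parallax.
- **Pen pot, tape and calculator:** they look unmoved in the picture; I did not measure them.
- **Robot:** the arm is clear of everything.

No check failed. Measured tool positions scattered by 1–3 mm, so I relied on contact force and the camera at each placing.

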